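# Tip the spare bottle caps out of the flip-top bin

### The job

Pick up the smaller of the two slant-front flip-top bins by the grip tab on its roof, hold it over the steel tray and tip it right over towards its lid (a quarter turn or so), so that the lid faces down and swings open by itself and both bottle caps drop into the tray. Then stand the empty bin back upright on the bench, clear of the tray, and let go.

Things in the scene. Friction and masses are not known exactly. Their poses are not given: they have to be found in the camera images.
- bin_grip (a point): Centre of the grip tab on the smaller white bin (mm; loose, 0.2 to 0.3 kg, 94 long, 70 wide, 75 high, underside 99 below this point). The tab is an upright rib on its roof: 42 long (x), 14 thick (y: pinch across it), 75 to 115 above the bench. Axes: z up, -x to the slanted lid side. From here the back is at x +22, the front edge at x -72. The bigger, empty bin: 130 wide, 110 high.
- bin_lid (a joint): Opening of the small bin's clear lid, rad, 0 shut: flap 82 mm long, hinged along y at x -22, z -24 mm from the grip point; shut, it slopes 52 degrees down to the front edge. Hangs freely: opens past 38 degrees of tip (front down, back up), shuts upright. A 6 mm ramp holds the caps until 50 to 80 degrees; tip to 90, slowly: they land within 60 mm of below the tab. The lid then reaches 104 mm down.
- tray_in (a point): Centre of the inner floor of the low open steel tray (fixed), 4 mm above the bench. The tray is 180 mm wide (its x), 220 mm long (its y), 40 mm high, walls 4 mm. It has no lid and no dividers.
- cap0_center (a point): Centre of the first orange plastic screw cap, a disc 34 mm in diameter and 18 mm thick, 14 g, at the start lying flat inside the smaller bin near its front.
- cap1_center (a point): Centre of the second, identical screw cap, at the start lying flat inside the smaller bin near its back.
Not all that is in view belongs to the job. Leave any blue or yellow look-alike of the part that bears bin_grip alone.

How it is judged:
On the way:
1. the bin is tipped at least 60 degrees from upright above the tray with its lid hanging open (0.25 rad or more), its tab within 160 mm of the tray's centre horizontally (angle between bin_grip's own z axis and vertical above 1.05 rad and value of joint bin_lid above 0.25 rad and horizontal distance between bin_grip and tray_in below 0.16 m and height (world z) of bin_grip above 0.11 m), for 0.1 s.
At the end, for the whole second after the job is handed in: Both caps lie inside the tray; the smaller bin stands upright (within 10 degrees) on the bench (its grip point within 10 mm of its standing height), its tab at least 130 mm from the tray's centre (x of cap0_center in the frame of tray_in between -0.086 and 0.086 m and y of cap0_center in the frame of tray_in between -0.106 and 0.106 m and height (world z) of each of cap0_center, cap1_center below 0.045 m and x of cap1_center in the frame of tray_in between -0.086 and 0.086 m and y of cap1_center in the frame of tray_in between -0.106 and 0.106 m and angle between bin_grip's own z axis and vertical below 0.17 rad and height (world z) of bin_grip between 0.089 and 0.109 m and horizontal distance between bin_grip and tray_in above 0.13 m); the robot touches nothing.
It also fails if it takes over 59 s, if anything falls off the work surface, if the arm or the gripper's body presses on something with over 40 N, if the wrist force passes 120 N, or if a joint passes its speed limit or range.

### The arm

A 6-joint arm with a two-finger parallel gripper is mounted at the origin on the work surface. World frame = base frame: x ahead of the robot, y to its left, z up, the work surface at z = 0. Lengths are in m, angles in rad, forces in N, time in s.
With the tool pointing down it reaches from about 0.275 to 0.825 m from the base axis. Payload 4.9 kg.
Tool frame: the origin (TCP) lies midway between the tips of the shut fingers; the grasp point (between the pads) lies 19 mm behind it (grip_point_offset is the distance from the TCP to the grasp point, in m); z points along the fingers, x is the direction in which the jaws open and shut, and the axes are right-handed (so a half turn about z gives the same grasp; the last joint's range is limited). The gripper opens to 85 mm and grips with 20 to 120 N. Pads are 22 mm wide; open, the fingers measure 114 mm over their backs; the gripper's body (76 mm by 85 mm) begins 54 mm behind the grasp point. The pads swing forward as they close: fully open they stand 13 mm farther back than shut.
Start: joints at [-1.388, 0.326, -0.193, 1.052, 0, 1.437], TCP at [0.171, -0.523, 0.231] pointing down, gripper open.
Joint ranges: [-2.65, 2.65], [-0.97, 1.79], [-1.3, 1.35], [-1.93, 2.1], [-1.47, 1.37], [-3.14, 3.14]. Speed limits (rad/s): [2.57, 2.57, 3.14, 3.14, 3.14, 3.14].

### API

Orientations are given as a rotation vector (axis times angle).
In Python, from cell import * gives the robot as it stands. Calls block until the motion is done:
- movep(position, orientation): joint-space move of the TCP to a pose.
- move_l(position, velocity=0.15, rot=None, until_force=None): straight line of the TCP; rot=None keeps the orientation; velocity is the mean speed in m/s. With until_force (N) it stops when the force on the tool has changed by that much, and returns True; else False.
- set_joints(angles): joint-space move.
- let_go() and grab(newtons=None): open the fingers fully, or close them until they stop; newtons is the grip in N (None keeps the last).
- sleep(seconds).
- ik(position, orientation): joint angles nearest the present ones, or None.
- get_state(): the state.
- grab_frame(name): name is "scene" or "top" or "wrist"; returns a dict with "img" (384x512x3 uint8, red, green, blue), "fx", "fy", "cx", "cy" (pixels), "cam_to_world" (4x4, takes a point from camera to world coordinates); the wrist camera has in their place "T_tool_cam" (4x4, takes a point from camera to tool coordinates, whose origin is the TCP and whose axes are the tool frame's). Camera axes: x right, y down, z forward; pixel columns grow to the right and rows downward; lengths in m; the calibration is good to about 2 mm. The wrist camera is an equidistant fisheye: a pixel r from the principal point sees the ray r / f radians off the axis. A picture is of the moment at which its call begins: read the wrist's pose just before it. There is no depth.
A pose or a line that the arm cannot do raises MotionError and nothing moves.
- sign_off(): hands the job in, once; it reports no verdict.
Trained networks look in the newest picture that a camera, given by its name, has taken for a name from the list of things; names that differ only in an ending like _2 or _b are one class to them, and where a whole thing is asked for, a point or a joint stands for the part that bears it (a point fixed in the world has none). Each returns a list of dicts, best first, with "score" (0 to 1); they miss things now and then, are a little off and sometimes report something else, mostly with a low value. They report only what shows in the picture. A call takes as long as a camera call. They do not tell look-alikes from the thing itself.
- spot_in(camera, name): "centre" ([column, row] in pixels, amid what is visible of it).
- silhouettes(camera, name): "mask" (384x512 bool, what is visible of it) and "centre" ([column, row] in pixels, amid what is visible of it).
- tip_of(camera, name): "centre" ([column, row] in pixels: a listed point, or the origin of a listed thing).
The state is a dict: "clock": time; "q": joint angles; "joint_velocities": joint speeds; "tau": joint torques, N m; "position": TCP position; "eef_rot": TCP orientation; "contact_force": force on the tool from outside, world axes, zero at the start; "wrist_torque": the same for the moment, N m; "finger_gap": opening from 0.0 (shut) to 1.0 (fully open).
Only numpy, scipy, OpenCV 4.12 (cv2) and the standard library are available. Lean on these libraries where they do the work, as an engineer would, in place of code of your own. Each camera call takes 0.05 s, during which the arm holds its last target. There are 200 camera calls.

## Working session

There is one attempt and no reset: what is moved stays moved. The work goes in short steps, each a Python script; the robot and the scene stay as the last script left them, time stands still between calls to the robot, and variables do not carry over. Pictures are saved under pics/ and viewed, about 8 in all and at most 12, crops included, and the job is handed in when it is done.

```bash
mkdir -p pics; ls; cat > h.py <<'E'
from cell import *
import numpy as np, cv2
from scipy.spatial.transform import Rotation as R
def ray(f,px):
    T=np.array(f["cam_to_world"]); d=np.array([(px[0]-f["cx"])/f["fx"],(px[1]-f["cy"])/f["fy"],1.])
    return T[:3,3],T[:3,:3]@d
def atz(f,px,z):
    o,d=ray(f,px); return o+d*(z-o[2])/d[2]
def proj(f,p):
    T=np.linalg.inv(np.array(f["cam_to_world"])); c=T[:3,:3]@np.array(p)+T[:3,3]
    return np.array([f["cx"]+f["fx"]*c[0]/c[2],f["cy"]+f["fy"]*c[1]/c[2]])
def tri(rs):
    A=np.zeros((3,3));b=np.zeros(3)
    for o,d in rs:
        d=d/np.linalg.norm(d);P=np.eye(3)-np.outer(d,d);A+=P;b+=P@o
    p=np.linalg.solve(A,b); return p
E
python3 - <<'E'
from h import *
F={}
for c in("scene","top"):
    F[c]=f=grab_frame(c); cv2.imwrite(f"pics/{c}0.png",cv2.cvtColor(f["img"],cv2.COLOR_RGB2BGR))
    print(c,np.round(f["cam_to_world"],3).tolist(),f["fx"],f["cx"],f["cy"])
    for n,z in(("bin_grip",.099),("tray_in",.004),("cap0_center",.02)):
        for r in tip_of(c,n): print(" tip",n,np.round(r["centre"]),round(r["score"],2),np.round(atz(f,r["centre"],z),3))
    for r in silhouettes(c,"bin_grip"): print(" sil",np.round(r["centre"]),round(r["score"],2),r["mask"].sum())
im=np.hstack([cv2.imread(f"pics/{c}0.png") for c in F]); 
cv2.imwrite("pics/both0.png",np.vstack([cv2.imread("pics/scene0.png"),cv2.imread("pics/top0.png")])[:, :])
print(get_state()["clock"])
E
```

```text
pics
scene [[-0.078, 0.792, -0.605, 1.086], [0.997, 0.056, -0.055, 0.019], [-0.009, -0.608, -0.794, 0.853], [0.0, 0.0, 0.0, 1.0]] 465.59440828097223 263.41080209174277 184.19752852797228
 tip bin_grip [148. 204.] 0.95 [ 0.576 -0.257  0.099]
 tip bin_grip [124. 161.] 0.85 [ 0.469 -0.333  0.099]
 tip bin_grip [180. 138.] 0.59 [ 0.396 -0.226  0.099]
 tip tray_in [408. 241.] 0.63 [0.566 0.274 0.004]
 sil [160. 229.] 0.76 2288
 sil [126. 180.] 0.61 1736
 sil [192. 165.] 0.57 1887
top [[0.029, -0.984, 0.173, 0.353], [-0.999, -0.034, -0.023, -0.029], [0.028, -0.172, -0.985, 0.964], [0.0, 0.0, 0.0, 1.0]] 361.82345921762925 259.78278827968956 198.36990864641126
 tip bin_grip [329. 241.] 0.97 [ 0.407 -0.217  0.099]
 tip bin_grip [375. 219.] 0.91 [ 0.465 -0.331  0.099]
 tip bin_grip [344. 173.] 0.85 [ 0.577 -0.256  0.099]
 tip tray_in [141. 179.] 0.6 [0.562 0.271 0.004]
 sil [374. 224.] 0.94 1245
 sil [318. 237.] 0.91 1225
 sil [333. 171.] 0.77 1201
0.5
```

```bash
sleep 1; ls pics
```

```text
both0.png
scene0.png
top0.png
```

View pics/scene0.png

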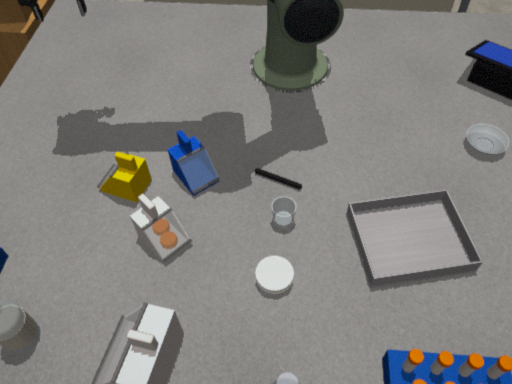

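View pics/top0.png

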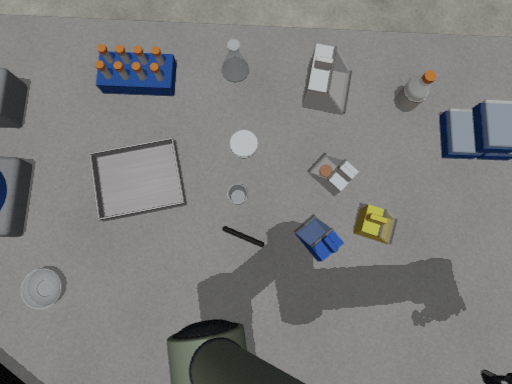

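Three small bins of the class: white with two orange caps (scene 148,204 / top 344,173), blue (scene 185,140 / top 329,241) and yellow (scene 124,161 / top 375,219). There is also a big empty white bin (scene 140,340 / top 320,70). The small white one holding the caps fits the description. I'll fit its pose with a silhouette model and confirm it in an enlarged crop.

```bash
cat >> h.py <<'E'
def frame_pts(x,y,yaw,P,z=.099):
    c,s=np.cos(yaw),np.sin(yaw); P=np.array(P,float)
    return P@np.array([[c,-s,0],[s,c,0],[0,0,1]]).T+[x,y,z]
BODY=[(X,Y,Z) for Y in(-.035,.035) for X,Z in((.022,-.099),(.022,-.024),(-.022,-.024),(-.072,-.089),(-.072,-.099))]
TAB=[(X,Y,Z) for X in(-.021,.021) for Y in(-.007,.007) for Z in(-.024,.016)]
def render(f,x,y,yaw):
    m=np.zeros((384*4,512*4),np.uint8)
    for P in(BODY,TAB):
        q=np.array([proj(f,p) for p in frame_pts(x,y,yaw,P)])*4+2
        cv2.fillConvexPoly(m,cv2.convexHull(np.round(q).astype(np.int32)),1)
    return cv2.resize(m.astype(np.float32),(512,384),interpolation=cv2.INTER_AREA)
def fitbin(FM,x0):
    from scipy.optimize import minimize
    cost=lambda v:sum(1-np.minimum(r:=render(f,v[0]/10,v[1]/10,v[2]),m).sum()/np.maximum(r,m).sum() for f,m in FM)
    best=None
    for yw in np.arange(-np.pi,np.pi,np.pi/6):
        s=np.array([x0[0]*10,x0[1]*10,yw])
        r=minimize(cost,s,method="Nelder-Mead",options=dict(initial_simplex=s+np.array([[0,0,0],[.1,0,0],[0,.1,0],[0,0,.3]]),maxiter=60))
        if best is None or r.fun<best.fun: best=r
    return best.x*[.1,.1,1],best.fun
def near(lst,px): return min(lst,key=lambda r:np.hypot(*(np.array(r["centre"])-px)))
E
python3 - <<'E'
from h import *
FM=[];rs=[];tiles=[]
for c,px,tp in(("scene",(160,229),(148,204)),("top",(333,171),(344,173))):
    f=grab_frame(c); m=near(silhouettes(c,"bin_grip"),px)["mask"].astype(np.float32)
    t=near(tip_of(c,"bin_grip"),tp)["centre"]; rs.append(ray(f,t)); FM.append((f,m))
print("tri",tri(rs)); x,fun=fitbin(FM,tri(rs)); print("fit",x,np.degrees(x[2]),fun)
cor={"scene":[(348,207),(446,193),(478,268),(372,285)],"top":[(175,139),(186,204),(102,219),(91,153)]}
for (f,m),c,ctr in zip(FM,cor,((160,225),(335,175))):
    P=np.array([atz(f,p,.04)[:2] for p in cor[c]]); print(c,"tray",P.round(3).tolist(),P.mean(0).round(3))
    k=5;x0,y0=ctr[0]-38,ctr[1]-45
    im=cv2.resize(cv2.cvtColor(f["img"],cv2.COLOR_RGB2BGR)[y0:y0+90,x0:x0+76],None,fx=k,fy=k,interpolation=cv2.INTER_CUBIC)
    for P in(BODY,TAB):
        for p in frame_pts(*x,P): q=(proj(f,p)-(x0,y0)+.5)*k; cv2.circle(im,tuple(int(v) for v in q),3,(0,255,0) if P is BODY else (255,0,255),-1)
    cs,_=cv2.findContours(cv2.resize(m[y0:y0+90,x0:x0+76],None,fx=k,fy=k,interpolation=0).astype(np.uint8),0,1); cv2.drawContours(im,cs,-1,(255,255,0),1)
    tiles.append(im)
cv2.imwrite("pics/crop1.png",np.hstack(tiles))
E
```

```text
tri [ 0.5738217  -0.25871617  0.0885188 ]
fit [ 0.57899791 -0.25740704 -2.27634909] -130.42519577654153 0.12395811080932617
scene tray [[0.514, 0.147], [0.462, 0.358], [0.64, 0.391], [0.69, 0.186]] [0.577 0.27 ]
top tray [[0.667, 0.179], [0.494, 0.139], [0.448, 0.348], [0.621, 0.394]] [0.558 0.265]
```

View pics/crop1.png

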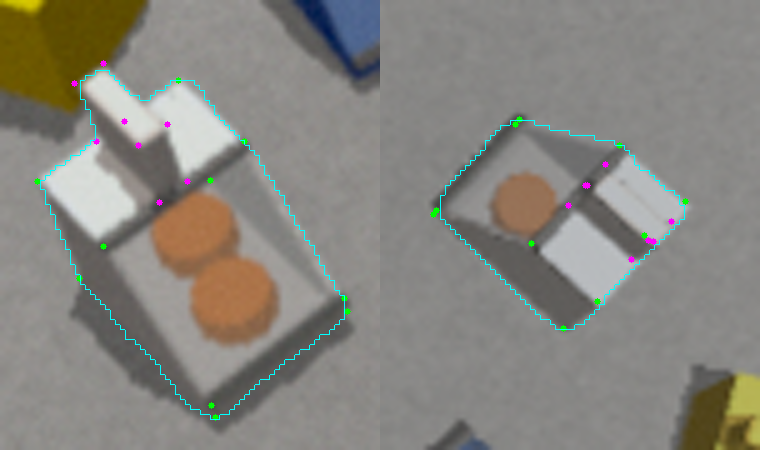

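The crop confirms it: small white bin, two orange caps seen through the clear lid, and the model corners match to about 1 px. The tilt plane suits the arm best with the bin's front facing the base. Next I'll check reach and draw the tray model over both views.

```bash
cat >> h.py <<'E'
BIN=(.578,-.2575,np.radians(-130.4)); GO=.019
def pose(grip,psi,th,s,dz=0):
    """TCP pose holding the tab: bin yaw psi, tip th, jaw sign s"""
    Rb=R.from_euler("z",psi)*R.from_euler("y",-th)
    T=np.array([[0,s,0],[s,0,0],[0,0,-1.]]).T
    Rt=Rb*R.from_matrix(T)
    return np.array(grip)+Rt.as_matrix()[:,2]*(GO+dz),Rt.as_rotvec()
E
python3 - <<'E'
from h import *
from scipy.optimize import minimize
tray=np.array([.564,.27])
F={c:grab_frame(c) for c in("scene","top")}
# tray: fit yaw/pos with rim-corner picks, both views, then overlay
def pts(v,z,hx=.09,hy=.11): return frame_pts(v[0],v[1],v[2],[(-hx,-hy,0),(hx,-hy,0),(hx,hy,0),(-hx,hy,0)],z)
tiles=[]
v=(.562,.269,np.radians(13.5))
for c,(x0,y0) in(("scene",(335,180)),("top",(80,125))):
    f=F[c];k=2.6
    im=cv2.resize(cv2.cvtColor(f["img"],cv2.COLOR_RGB2BGR)[y0:y0+115,x0:x0+150],None,fx=k,fy=k,interpolation=cv2.INTER_CUBIC)
    for z,col,h in((.04,(0,255,0),(.09,.11)),(.004,(0,0,255),(.086,.106))):
        q=np.array([(proj(f,p)-(x0,y0)+.5)*k for p in pts(v,z,*h)]); cv2.polylines(im,[q.astype(np.int32)],True,col,1)
    tiles.append(im)
cv2.imwrite("pics/tray1.png",np.hstack(tiles))
a=np.arctan2(.269,.562)
for s in(1,-1):
    for nm,g,psi,ths in(("pick",(*BIN[:2],.102),BIN[2],(0,)),("up",(*BIN[:2],.26),BIN[2],(0,)),("tray",(.542,.259,.195),a,(0,.5,1.0,1.6))):
        for th in ths: 
            q=ik(*pose(g,psi,th,s)); print(s,nm,th,None if q is None else np.round(q,2))
E
```

```text
1 pick 0 [-0.54  0.6  -0.15  0.82  0.    1.74]
1 up 0 [-0.54  0.48  0.06  1.16  0.    1.74]
1 tray 0 [ 0.32  0.46 -0.14  0.97  0.   -0.12]
1 tray 0.5 [ 0.29  0.18 -0.69  0.2   0.08 -0.14]
1 tray 1.0 [ 0.24  0.26 -1.18 -0.86  0.17 -0.11]
1 tray 1.6 None
-1 pick 0 [-0.54  0.6  -0.15  0.82  0.   -1.4 ]
-1 up 0 [-0.54  0.48  0.06  1.16  0.   -1.4 ]
-1 tray 0 [ 0.32  0.46 -0.14  0.97  0.    3.02]
-1 tray 0.5 [ 0.29  0.18 -0.69  0.2   0.08  3.  ]
-1 tray 1.0 [ 0.24  0.26 -1.18 -0.86  0.17  3.03]
-1 tray 1.6 None
```

View pics/tray1.png

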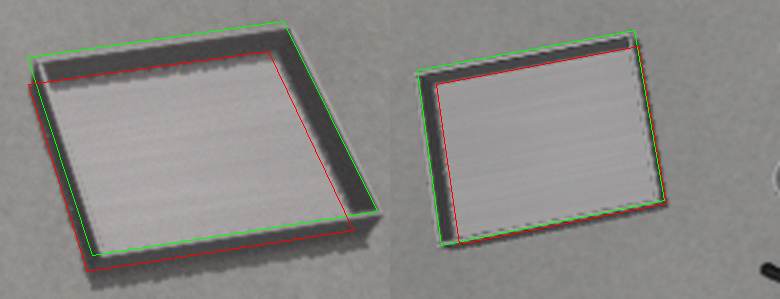

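The tray fit is good: centre (0.562, 0.269), yaw 13.5°. The full tip facing outward isn't reachable at that spot, so I'll search tip headings and heights.

```bash
python3 - <<'E'
from h import *
C=np.array([.562,.269])
for z in(.19,.22,.25):
    for d in np.radians(np.arange(-180,180,20)):
        off=.02
        g=(*(C-off*np.array([np.cos(d),np.sin(d)])),z)   # front dir = -x_bin
        row=[]
        for th in(0,.5,1.,1.3,1.57):
            q=ik(*pose(g,d,th,1)); row.append(None if q is None else q)
        n=sum(r is not None for r in row)
        if row[-1] is not None or row[-2] is not None: print(z,round(np.degrees(d)),n,[np.round(r,2).tolist() if r is not None else None for r in (row[0],row[2],row[3],row[4])])
E
```

```text
0.19 -80 4 [[0.36, 0.51, -0.06, 1.0, -0.0, 1.76], [0.69, 0.99, 0.44, 1.68, -0.82, 2.38], [0.73, 1.23, 0.67, 2.1, -0.96, 2.74], None]
0.19 -60 4 [[0.36, 0.5, -0.08, 0.99, 0.0, 1.41], [0.74, 0.75, -0.0, 1.14, -0.96, 1.96], [0.79, 0.97, 0.15, 1.51, -1.19, 2.37], None]
0.19 -40 4 [[0.36, 0.49, -0.1, 0.98, 0.0, 1.05], [0.75, 0.52, -0.45, 0.41, -0.99, 1.34], [0.81, 0.64, -0.5, 0.2, -1.29, 1.33], None]
0.19 -20 4 [[0.35, 0.48, -0.12, 0.97, 0.0, 0.7], [0.69, 0.38, -0.82, -0.29, -0.81, 0.74], [0.75, 0.6, -0.97, -1.02, -1.04, 0.49], None]
0.19 0 4 [[0.34, 0.47, -0.13, 0.97, 0.0, 0.34], [0.54, 0.31, -1.06, -0.73, -0.45, 0.32], [0.59, 0.68, -1.22, -1.58, -0.57, 0.18], None]
0.19 60 4 [[0.31, 0.47, -0.13, 0.97, 0.0, -0.74], [-0.07, 0.32, -0.91, -0.25, 0.86, -0.83], [-0.14, 0.56, -1.08, -1.0, 1.11, -0.59], None]
0.19 80 4 [[0.3, 0.48, -0.11, 0.98, -0.0, -1.1], [-0.12, 0.47, -0.55, 0.47, 1.0, -1.46], [-0.19, 0.61, -0.57, 0.43, 1.3, -1.61], None]
0.19 100 5 [[0.3, 0.49, -0.09, 0.98, 0.0, -1.45], [-0.1, 0.69, -0.14, 1.14, 0.94, -2.05], [-0.15, 0.91, -0.02, 1.5, 1.15, -2.48], [-0.17, 1.17, 0.11, 2.08,
[... 1819 characters left out ...]
, -0.57, 0.18], None]
0.25 40 4 [[0.32, 0.43, -0.04, 1.1, 0.0, -0.38], [0.08, 0.11, -1.05, -0.49, 0.51, -0.37], [0.02, 0.43, -1.28, -1.37, 0.65, -0.21], None]
0.25 60 4 [[0.31, 0.43, -0.03, 1.1, 0.0, -0.74], [-0.07, 0.19, -0.84, -0.06, 0.86, -0.83], [-0.14, 0.38, -1.05, -0.79, 1.11, -0.59], None]
0.25 80 4 [[0.3, 0.44, -0.02, 1.11, -0.0, -1.1], [-0.12, 0.38, -0.49, 0.61, 1.0, -1.46], [-0.19, 0.51, -0.54, 0.57, 1.3, -1.61], None]
0.25 100 4 [[0.3, 0.45, -0.0, 1.12, 0.0, -1.45], [-0.1, 0.63, -0.08, 1.26, 0.94, -2.05], [-0.15, 0.83, -0.0, 1.6, 1.15, -2.48], None]
0.25 120 4 [[0.3, 0.47, 0.02, 1.12, 0.0, -1.8], [-0.04, 0.86, 0.31, 1.72, 0.79, -2.44], [-0.08, 1.06, 0.43, 2.06, 0.91, -2.77], None]
```

```bash
python3 - <<'E'
from h import *
C=np.array([.562,.269])
lo=np.array([-2.65,-.97,-1.3,-1.93,-1.47,-3.14]);hi=np.array([2.65,1.79,1.35,2.1,1.37,3.14])
out=[]
for z in(.19,.205,.22):
  for off in(.01,.03):
    for dd in(-40,-35,-30,-25,-20,-15,-10,65,70,75,85,90,95,100):
        d=np.radians(dd); g=(*(C-off*np.array([np.cos(d),np.sin(d)])),z)
        for th in (1.4,1.45,1.5,1.57):
            q=ik(*pose(g,d,th,1))
            if q is not None: out.append((th,round(min((np.array(q)-lo).min(),(hi-q).min()),3),z,off,dd,np.round(q,2).tolist()))
for th in (1.4,1.45,1.5,1.57):
    for o in sorted([o for o in out if o[0]==th],key=lambda o:-o[1])[:4]: print(o)
E
```

```text
(1.4, np.float64(0.308), 0.19, 0.01, -20, [0.75, 0.74, -0.99, -1.37, -1.07, 0.32])
(1.4, np.float64(0.307), 0.205, 0.01, -20, [0.75, 0.69, -0.99, -1.32, -1.07, 0.32])
(1.4, np.float64(0.307), 0.22, 0.01, -20, [0.75, 0.65, -0.99, -1.28, -1.07, 0.32])
(1.4, np.float64(0.301), 0.19, 0.01, -25, [0.77, 0.71, -0.92, -1.18, -1.17, 0.42])
(1.45, np.float64(0.304), 0.19, 0.01, -20, [0.75, 0.81, -1.0, -1.54, -1.09, 0.23])
(1.45, np.float64(0.3), 0.205, 0.01, -20, [0.75, 0.76, -1.0, -1.5, -1.09, 0.23])
(1.45, np.float64(0.297), 0.22, 0.01, -20, [0.75, 0.72, -1.0, -1.46, -1.09, 0.23])
(1.45, np.float64(0.291), 0.19, 0.03, -20, [0.79, 0.8, -1.01, -1.53, -1.12, 0.26])
(1.5, np.float64(0.284), 0.22, 0.01, -20, [0.75, 0.8, -1.0, -1.65, -1.1, 0.14])
(1.5, np.float64(0.282), 0.22, 0.03, -20, [0.79, 0.79, -1.02, -1.64, -1.14, 0.15])
(1.5, np.float64(0.264), 0.19, 0.01, -25, [0.78, 0.86, -0.93, -1.59, -1.21, 0.19])
(1.5, np.float64(0.264), 0.205, 0.01, -25, [0.78, 0.82, -0.94, -1.56, -1.21, 0.19])
(1.57, np.float64(0.154), 0.22, 0.01, -30, [0.79, 0.89, -0.87, -1.76, -1.32, 0.0])
(1.57, np.float64(0.142), 0.205, 0.01, -30, [0.79, 0.93, -0.86, -1.79, -1.32, 0.0])
(1.57, np.float64(0.116), 0.205, 0.03, -30, [0.83, 0.93, -0.86, -1.79, -1.35, 0.0])
(1.57, np.float64(0.116), 0.22, 0.03, -30, [0.83, 0.89, -0.87, -1.76, -1.35, 0.0])
```

Choosing bin yaw −30° over the tray, grip height 0.205 and tip to 1.57 rad. Now pick.

```bash
python3 - <<'E'
from h import *
p,r=pose((*BIN[:2],.215),BIN[2],0,1); movep(p,r)
p,r=pose((*BIN[:2],.102),BIN[2],0,1)
print("touch",move_l(p,.08,until_force=12)); s=get_state(); print(s["position"],s["clock"])
grab(90); s=get_state(); print("gap",s["finger_gap"]*85,np.round(s["contact_force"],2))
f0=np.array(s["contact_force"])
move_l(p+[0,0,.14],.1); s=get_state(); print("gap",s["finger_gap"]*85,np.round(np.array(s["contact_force"])-f0,2),np.round(s["q"],2),s["clock"])
f=grab_frame("scene"); cv2.imwrite("pics/lift.png",cv2.cvtColor(f["img"],cv2.COLOR_RGB2BGR)[60:280,60:360].repeat(2,0).repeat(2,1))
E
```

```text
touch False
[ 0.57840292 -0.25775143  0.08362392] 4.2333
gap 12.43979455680839 [ 0.59 -0.81 -0.93]
gap 12.495472279500204 [-0.6   0.59 -1.87] [-0.54  0.49  0.03  1.11  0.    1.74] 6.4417
```

View pics/lift.png

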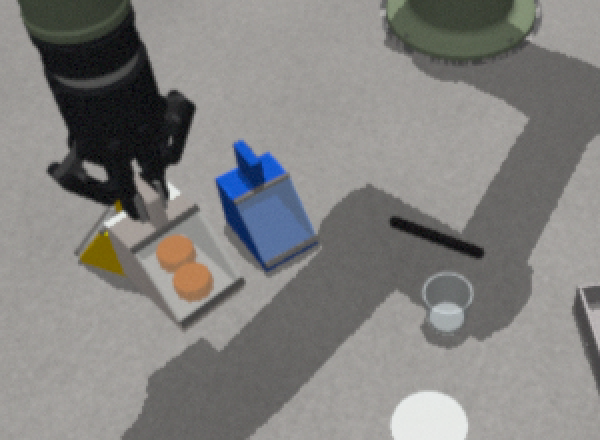

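The bin is gripped and lifted with both caps still inside (about 155–180, 250–280 in the crop). Carry it over and tip slowly.

```bash
python3 - <<'E'
from h import *
C=np.array([.562,.269]); d=np.radians(-30); g=C-.02*np.array([np.cos(d),np.sin(d)])
P=lambda z,th: pose((*g,z),d,th,1,dz=-.001)
movep(*P(.245,0)); s=get_state(); print(np.round(s["q"],2),s["clock"])
p,r=P(.205,0); move_l(p,.1)
for th in np.append(np.radians([20,35,45,52,59,66,73,80]),1.56):
    p,r=P(.205,th); move_l(p,.006 if th>.7 else .015,rot=r)
sleep(.4); s=get_state(); print(np.round(s["q"],2),s["clock"],s["finger_gap"]*85)
T=[]
for c in("scene","top"):
    f=grab_frame(c); im=cv2.cvtColor(f["img"],cv2.COLOR_RGB2BGR); x0,y0=(300,120) if c=="scene" else (60,90)
    T.append(cv2.resize(im[y0:y0+180,x0:x0+200],None,fx=2,fy=2))
    for n in("cap0_center","cap1_center"):
        for t in tip_of(c,n): print(c,n,np.round(t["centre"]),round(t["score"],2),np.round(atz(f,t["centre"],.014),3))
cv2.imwrite("pics/tip.png",np.hstack(T))
E
```

```text
[ 0.35  0.44 -0.03  1.1  -0.    0.88] 8.4333
[ 0.81  0.91 -0.87 -1.73 -1.34  0.05] 14.625 12.34160388121363
scene cap1_center [408. 239.] 0.55 [0.568 0.273 0.014]
scene cap1_center [399. 227.] 0.5 [0.539 0.257 0.014]
top cap0_center [128. 189.] 0.43 [0.533 0.298 0.014]
top cap1_center [145. 188.] 0.72 [0.536 0.255 0.014]
```

View pics/tip.png

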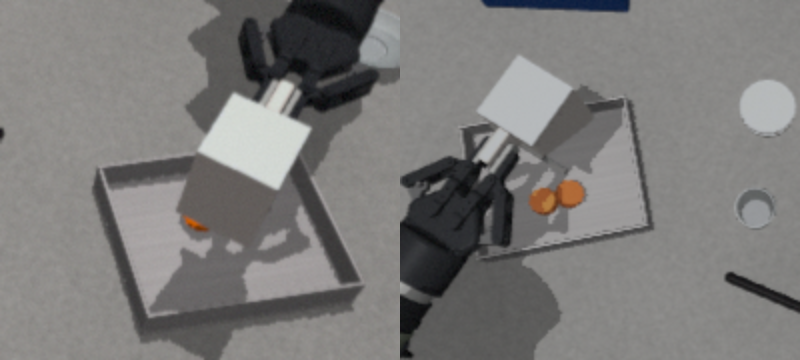

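Both caps lie in the tray (top view, crop 543,200 and 570,193) and the bin is empty. Return upright, carry back to the original free spot, set down, release.

```bash
python3 - <<'E'
from h import *
C=np.array([.562,.269]); d=np.radians(-30); g=C-.02*np.array([np.cos(d),np.sin(d)])
P=lambda z,th: pose((*g,z),d,th,1,dz=-.001)
for th in np.radians([70,50,30,15,0]):
    p,r=P(.21,th); move_l(p,.012,rot=r)
p,r=P(.25,0); move_l(p,.1)
p,r=pose((*BIN[:2],.235),BIN[2],0,1); movep(p,r)
q,_=pose((*BIN[:2],.108),BIN[2],0,1); move_l(q,.1)
q,_=pose((*BIN[:2],.099),BIN[2],0,1); print("touch",move_l(q,.015,until_force=6)); s=get_state(); print(s["position"],s["clock"])
let_go(); sleep(.3)
move_l(p,.1); s=get_state(); print(s["position"],s["contact_force"],s["clock"])
set_joints([-1.388,.326,-.193,1.052,0,1.437]); sleep(.3)
T=[];FM=[]
for c,(x0,y0) in(("scene",(90,150)),("top",(280,120))):
    f=grab_frame(c); im=cv2.cvtColor(f["img"],cv2.COLOR_RGB2BGR)
    T.append(cv2.resize(im[y0:y0+130,x0:x0+130],None,fx=3,fy=3)); 
    m=near(silhouettes(c,"bin_grip"),(160,229) if c=="scene" else (333,171))["mask"].astype(np.float32); FM.append((f,m))
    for n in("cap0_center","cap1_center"):
        for t in tip_of(c,n): print(c,n,round(t["score"],2),np.round(atz(f,t["centre"],.014),3))
print("fit",fitbin(FM,BIN)); cv2.imwrite("pics/end.png",np.hstack(T)); s=get_state(); print(s["contact_force"],s["clock"])
x0,y0=335,180; cv2.imwrite("pics/endtray.png",cv2.resize(cv2.cvtColor(FM[0][0]["img"],cv2.COLOR_RGB2BGR)[y0:y0+115,x0:x0+150],None,fx=2.6,fy=2.6))
E
```

```text
touch True
[ 0.57827952 -0.25778723  0.08294422] 23.55
[ 0.57757732 -0.25726198  0.21516478] [-0.62092297 -0.4098756   0.11575402] 26.0417
scene cap0_center 0.5 [0.536 0.29  0.014]
scene cap1_center 0.59 [0.543 0.254 0.014]
top cap0_center 0.72 [0.524 0.292 0.014]
top cap0_center 0.65 [ 0.599 -0.287  0.014]
top cap1_center 0.47 [0.54  0.253 0.014]
fit (array([ 0.57855698, -0.2567134 , -2.26699232]), np.float64(0.10516136884689331))
[ 0.49675939 -1.06766496 -0.41892366] 28.5083
```

View pics/end.png

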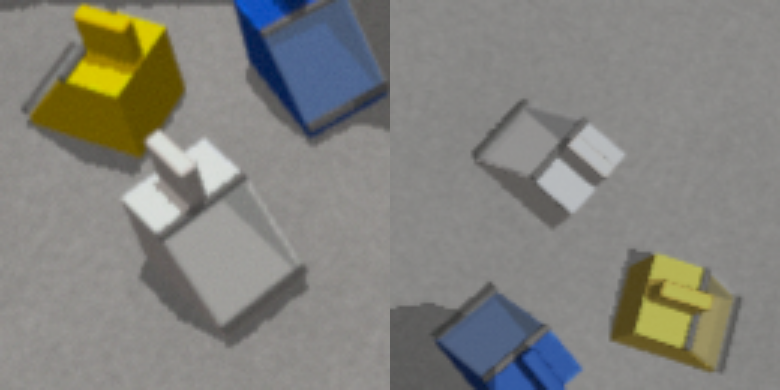

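View pics/endtray.png

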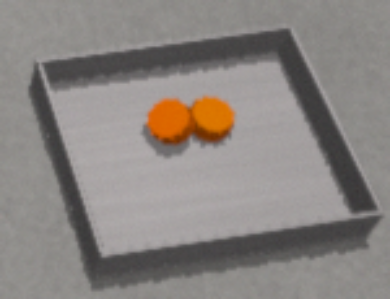

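The bin stands upright and empty with its lid shut (scene crop ~200,240), and both caps lie in the tray (crop ~170,120 and 212,118). The arm is clear, so I'm handing in.

```bash
python3 -c "
from cell import *
sign_off(); print(get_state()['clock'])"
```

```text
the job is handed in; nothing more can be done
the job is handed in; nothing more can be done
```

I picked up the small white bin by its tab, tipped it about 89° over the tray, and both caps dropped in. I then set the bin back on its original spot, released it, moved the arm away and signed off at about 28.5 s.

**Final pictures:**
- **Caps:** both lie in the tray, at about (0.53, 0.29) and (0.54, 0.25). The tray's centre is at (0.562, 0.269).
- **Bin:** it is upright and empty with its lid shut, at (0.579, −0.257), about 0.53 m from the tray centre. The silhouette fit agrees with its starting pose to within 1 mm and 1°.
- **Arm:** it is back at its start pose, clear of everything.

**Disagreements:**
- My first tray corners, picked by eye, differed by 19 mm between the two cameras. The tray outline drawn over both views settled the position.
- In the last top view the network reported one false cap inside the empty bin, at (0.60, −0.29). The picture shows the bin is empty.

**Not measured:** I did not measure how far the lid opened. That it did follows from the caps falling out. `sign_off` gave no verdict.

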